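# Stir the bait and hang up the paddle

## Task

Take the yellow bait paddle out of its grey holder and stir the bait pellets round the blue tub with its blade until most of them have been moved well away from where they lay. Then hang the paddle by its eye on the red peg and leave it hanging still. Keep every pellet in the tub, do not touch the pellets with the gripper, and leave the rosewood floats and the flask cap where they are.

Things in the scene. Friction and masses are not known exactly. Their poses are not given: they have to be found in the camera images.
- paddle: Yellow plastic paddle, 176 mm long, 90 g, upright in the holder. Origin: centre of its eye, a 30 mm round hole; x: the eye's axis, y: across the head, z: from blade to head (up). Head: plate 12 mm thick (x), 48 mm wide (y), 26 mm above and below the origin; grip it across the 48 mm. Shaft 12 mm round; blade 8 mm (x) by 32 mm (y), from 75 to 150 mm below the origin.
- paddle_tip (a point): Centre of the blade's lower end, 150 mm below the eye's centre.
- holder: Grey plastic block, fixed, 50 mm (x) by 74 mm (y), 65 mm high, with a slot 12 mm (x) by 36 mm (y), 60 mm deep, open at the top, in which the paddle's blade stands. Origin: centre of its underside, on the bench.
- tub: Blue round open bait tub, fixed, 65 mm high, 190 mm across outside at the rim, wall 4 mm, inside floor 6 mm above the bench and about 172 mm across. Origin: centre of its underside, on the bench; z up.
- pellet_0: Loose bait pellet, a red-brown short cylinder 28 mm across and 24 mm high, 16 g, standing in the tub; the six lie in a rough ring 50 mm from the tub's centre, the middle free. Origin: its centre.
- pellet_1: Loose bait pellet, a light brown short cylinder 28 mm across and 24 mm high, 16 g, standing in the tub; the six lie in a rough ring 50 mm from the tub's centre, the middle free. Origin: its centre.
- pellet_2: Loose bait pellet, a red-brown short cylinder 28 mm across and 24 mm high, 16 g, standing in the tub; the six lie in a rough ring 50 mm from the tub's centre, the middle free. Origin: its centre.
- pellet_3: Loose bait pellet, a light brown short cylinder 28 mm across and 24 mm high, 16 g, standing in the tub; the six lie in a rough ring 50 mm from the tub's centre, the middle free. Origin: its centre.
- pellet_4: Loose bait pellet, a red-brown short cylinder 28 mm across and 24 mm high, 16 g, standing in the tub; the six lie in a rough ring 50 mm from the tub's centre, the middle free. Origin: its centre.
- pellet_5: Loose bait pellet, a light brown short cylinder 28 mm across and 24 mm high, 16 g, standing in the tub; the six lie in a rough ring 50 mm from the tub's centre, the middle free. Origin: its centre.
- stand: Fixed upright: dark wooden post 24 by 30 mm, 265 mm high, on a steel foot plate 75 by 60 mm. Origin: centre of its underside, on the bench; its -x side carries the peg.
- peg: Red round peg, 12 mm thick, on the post's -x face, 240 mm above the bench. Origin: its root, on the peg's axis at the post's face; the peg runs 91 mm along its own -x axis, and slopes up by 0.2 rad towards its free end, which points roughly to the robot. y is level.
- float_a: Polished rosewood float blank, 120 mm long, 36 mm thick in the middle, lying loose. Origin: centre of its underside; x along it. Leave alone.
- float_b: The second rosewood float blank, like the first. Leave alone.
- flask_cap: Aluminium flask cap, loose cup 58 mm across and 42 mm high. Origin: centre of its underside. Leave alone.
Mind the look-alikes: they are no part of the job. There is more than one size of the tub; the one meant has the size given above.

How it is judged:
By the outcome, as a careful person would: the job done as asked, in the order asked, and still so for the second after the job is handed in, with the robot touching nothing.
It also fails if it takes over 70 s, if anything falls off the work surface, if the arm or the gripper's body presses on something with over 40 N, if the wrist force passes 120 N, or if a joint passes its speed limit or range.

## Robot

A 6-joint arm with a two-finger parallel gripper is mounted at the origin on the work surface. World frame = base frame: x ahead of the robot, y to its left, z up, the work surface at z = 0. Lengths are in m, angles in rad, forces in N, time in s.
With the tool pointing down it reaches from about 0.225 to 0.875 m from the base axis. Payload 3.4 kg.
Tool frame: the origin (TCP) lies on the centre line of the jaws, within the pads' length; the fingertips stand 14 mm ahead of it and the grasp point (between the pads) lies 5 mm behind it; z points along the fingers, y is the line along which they close (so a half turn about z gives the same grasp; the last joint's range is limited). The gripper opens to 85 mm and grips with 20 to 120 N. Pads are 22 mm wide; open, the fingers measure 114 mm over their backs; the gripper's body (76 mm by 85 mm) begins 54 mm behind the grasp point. The pads swing forward as they close: fully open they stand 13 mm farther back than shut.
Start: joints at [1.05, 0.276, 1.505, -0, 1.361, -0.121], TCP at [0.224, 0.53, 0.211] pointing down, gripper open.
Joint ranges: [-2.89, 2.89], [-0.75, 2.08], [0.22, 2.7], [-1.18, 4.32], [0.11, 2.71], [-2.7, 2.7]. Speed limits (rad/s): [2.57, 2.57, 3.14, 3.14, 3.14, 3.14].

## Interface

Orientations are given as a unit quaternion [x, y, z, w].
In Python, from plant import bot gives the robot as it stands. The module is installed in compiled form; this text tells all that it offers.
- The arm moves only by the shell command python3 -m crank 'ROWS' [OPENING] [FORCE]. ROWS is JSON, a list of rows, each an object with "delta_pos": the shift along the tool's x, y, z scaled (see below), a list of three; "dr": the turn, a rotation vector about the tool's x, y, z scaled (see below), a list of three. A call has exactly 8 rows; each row is the pose to reach, as a shift and turn from the pose commanded when the call began, along the tool's axes at that moment, turning the shorter way round; what a row does not reach only later rows make up. The controller multiplies each number of a shift by 12 cm and each number of a turn by 180 degrees. A row lasts 1/8 s, in which the tool goes at most 62.5 mm and 10.7 degrees, less where a joint would pass 70% of its speed; a pose out of reach is approached as far as the arm can. A call with a number of a shift or a turn outside -1 to 1 is refused whole. A call with a gripper value outside its range is refused whole. OPENING is the opening, from 0 (shut) to 1 (fully open), set as the call begins (- or left out, the last holds). The fingers move at their own pace and stop on an object; FORCE is the grip in N (left out, the last holds). Time passes only in rows, so rows that repeat a pose let the fingers close, or fill a call up. It gives the time, the measured TCP pose, the force, the opening and the grip force at its end, in the units of the state.
- bot.read_state(): the state, without advancing time (a new reading comes with each control period).
- bot.capture(name): name is "scene" or "top"; returns a dict with "pixels" (384x512x3 uint8, red, green, blue), "intrinsics" (3x3 intrinsics, pixels), "world_to_cam" (4x4, takes a point from world to camera coordinates). Camera axes: x right, y up, looking along -z (the intrinsics and any distortion apply to the point x, -y, -z); pixel columns grow to the right and rows downward; lengths in m; the calibration is good to about 2 mm. A picture is of the moment at which its call begins. There is no depth.
- bot.hand_in(): hands the job in; it is judged then, once.
The state is a dict: "t": time; "qpos": joint angles; "qvel": joint speeds; "tau": joint torques, N m; "tool_pos": TCP position; "ee_rot": TCP orientation; "contact_force": force on the tool from outside, world axes, zero at the start; "torque": the same for the moment, N m; "finger_gap": opening from 0.0 (shut) to 1.0 (fully open); "gripper_force": force on a finger pad.
Only numpy, scipy, OpenCV 4.12 (cv2) and the standard library are available. Lean on these libraries where they do the work, as an engineer would, in place of code of your own. Each camera call takes 0.05 s, during which the arm holds its last target. There are 200 camera calls.

## Working session

There is one attempt and no reset: what is moved stays moved. The work goes in short steps, Python scripts to look and compute and a shell command to move; the robot and the scene stay as the last step left them, time stands still between calls to the robot, and variables do not carry over. Pictures are saved under pics/ and viewed, at most 10 in all, crops included, and the job is handed in when it is done.

```bash
mkdir -p pics
cat > h.py <<'E'
import numpy as np, cv2
from plant import bot
from scipy.spatial.transform import Rotation as R
def cap(n):
    c=bot.capture(n); return c['pixels'],np.array(c['intrinsics']),np.array(c['world_to_cam'])
def ray(K,W,u,v):
    d=np.linalg.inv(K)@[u,v,1]; d=np.array([d[0],-d[1],-d[2]])
    Rm=W[:3,:3]; return -Rm.T@W[:3,3], Rm.T@d
def onz(K,W,u,v,z):
    o,d=ray(K,W,u,v); return o+d*(z-o[2])/d[2]
def proj(K,W,p):
    q=W[:3,:3]@p+W[:3,3]; q=K@[q[0],-q[1],-q[2]]; return q[:2]/q[2]
def tri(a,b):
    A=np.zeros((3,3));r=np.zeros(3)
    for o,d in (a,b):
        d=d/np.linalg.norm(d);P=np.eye(3)-np.outer(d,d);A+=P;r+=P@o
    return np.linalg.solve(A,r)
E
python3 - <<'E'
from h import *
ims=[]
for n in("scene","top"):
    p,K,W=cap(n); np.savez(n+'0.npz',p=p,K=K,W=W); print(n,K.tolist(),(-W[:3,:3].T@W[:3,3]).round(3),W[:3,:3].round(2).tolist()); cv2.imwrite(f'pics/{n}0.png',p[:,:,::-1])
print(bot.read_state())
E
```

```text
scene [[377.9338060177865, 0.0, 255.0832599300305], [0.0, 377.9338060177865, 192.4755720545674], [0.0, 0.0, 1.0]] [ 0.818 -0.601  0.987] [[0.9, 0.43, -0.01], [-0.31, 0.67, 0.67], [0.3, -0.6, 0.74]]
top [[386.42437019429934, 0.0, 247.9940956770985], [0.0, 386.42437019429934, 185.65274111251165], [0.0, 0.0, 1.0]] [0.369 0.084 1.484] [[0.03, -1.0, 0.0], [1.0, 0.03, 0.07], [-0.07, -0.0, 1.0]]
{'t': 0.1, 'qpos': array([ 1.05000864e+00,  2.76527133e-01,  1.50602791e+00, -2.22670224e-05,
        1.36072451e+00, -1.21010495e-01]), 'qvel': array([-0.00186224, -0.00260771, -0.00229889,  0.002091  , -0.00150139,
       -0.0003177 ]), 'tau': array([ 1.24582944e-03, -4.17704308e+01, -2.46404976e+01, -2.21106734e-04,
        5.80680746e-03,  3.28708623e-06]), 'tool_pos': array([0.22355208, 0.52919237, 0.20972037]), 'ee_rot': array([ 1.98557791e-01,  9.80088819e-01, -8.03830578e-04, -2.55710829e-04]), 'contact_force': array([-0.38135271, -0.08086313,  0.06010796]), 'torque': array([-0.03470795, -0.02079851, -0.00359804]), 'gripper_force': 0.0, 'finger_gap': 1.0006798254017661}
```

View pics/scene0.png

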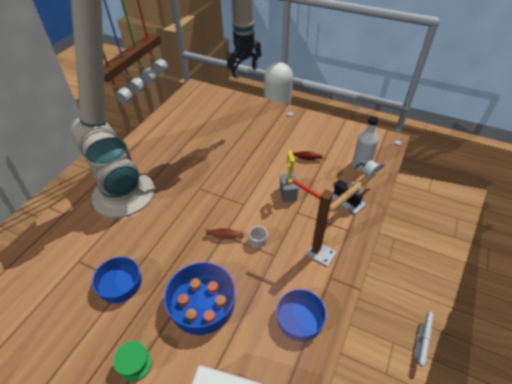

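View pics/top0.png

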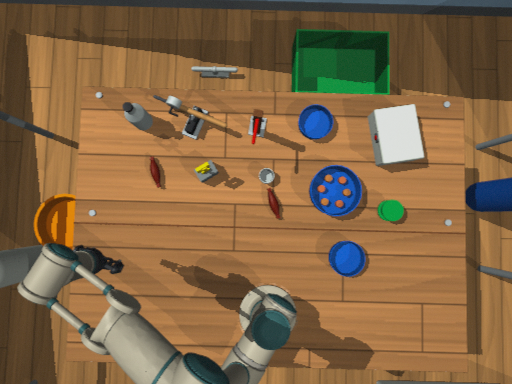

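The scene view shows the paddle at (290,165), the holder at (289,188), the peg at (307,189) on the dark post at (322,220), and blue tubs at (117,280), (201,298) and (301,315). The top view shows the paddle at (205,170), the peg at (257,128), and tubs at (336,191), (316,122) and (347,258). The tub meant is the largest one, with pellets, at top (336,191). I'll check its size and take one enlarged crop.

Run:
```python
from h import *
D={n:np.load(n+'0.npz') for n in('scene','top')}
def blobs(n,lo,hi,amin,roi=None):
    d=D[n];h=cv2.cvtColor(d['p'],cv2.COLOR_RGB2HSV);m=cv2.inRange(h,np.array(lo),np.array(hi))
    if roi: z=np.zeros_like(m);x0,y0,x1,y1=roi;z[y0:y1,x0:x1]=1;m=m*z
    c,_=cv2.findContours(m,cv2.RETR_EXTERNAL,cv2.CHAIN_APPROX_NONE)
    return m,[k for k in c if cv2.contourArea(k)>=amin]
d=D['top'];K,W=d['K'],d['W']
_,cs=blobs('top',(105,120,60),(128,255,255),300,(280,90,400,290))
for c in cs:
    e=cv2.fitEllipse(cv2.convexHull(c)); p=onz(K,W,*e[0],.065)
    # rim: fit circle to hull pts on z=.065
    P=np.array([onz(K,W,*q[0],.065)[:2] for q in cv2.convexHull(c)])
    (cx,cy),r=cv2.minEnclosingCircle(P.astype(np.float32)); print('tub',np.round(e[0],1),p.round(4),'circ',round(cx,4),round(cy,4),'r',round(r,4))
_,cs=blobs('top',(0,90,120),(16,255,255),20,(308,168,362,216))
for c in cs:
    m=cv2.moments(c);u,v=m['m10']/m['m00'],m['m01']/m['m00'];print('pel',round(u,1),round(v,1),cv2.contourArea(c),onz(K,W,u,v,.03).round(4))
for n,roi in(('top',(185,150,230,190)),('scene',(270,140,310,205))):
    m,cs=blobs(n,(22,120,100),(35,255,255),8,roi)
    for c in cs: print('yellow',n,cv2.boundingRect(c),cv2.contourArea(c),c[c[:,0,1].argmin()][0],c[c[:,0,1].argmax()][0],c[c[:,0,0].argmin()][0],c[c[:,0,0].argmax()][0])
for n,roi in(('top',(240,108,275,150)),('scene',(285,170,330,205))):
    m,_=blobs(n,(0,150,110),(8,255,255),1,roi);m2,_=blobs(n,(172,150,110),(180,255,255),1,roi);m|=m2
    pts=np.argwhere(m)[:,::-1].astype(np.float32);mu=pts.mean(0);w=np.linalg.svd(pts-mu,full_matrices=False)[2][0];t=(pts-mu)@w
    print('peg',n,len(pts),mu,mu+w*t.min(),mu+w*t.max())
def crop(n,x0,y0,w,h,s): return cv2.resize(D[n]['p'][y0:y0+h,x0:x0+w,::-1],None,fx=s,fy=s,interpolation=cv2.INTER_CUBIC)
a=np.hstack([crop('top',180,140,50,50,8),crop('top',232,100,50,50,8)]);b=np.hstack([crop('scene',262,140,100,50,4),crop('top',300,160,80,40,5)])
cv2.imwrite('pics/crop.png',np.vstack([a,b]))
```

```text
tub [346.7 258. ] [ 0.2213 -0.2802  0.065 ] circ 0.2215 -0.2795 r 0.0663
tub [335.5 190.2] [ 0.4669 -0.2369  0.065 ] circ 0.4679 -0.2361 r 0.0957
tub [315.3 121.6] [ 0.7215 -0.1588  0.065 ] circ 0.7218 -0.1583 r 0.0667
pel 339.0 203.2 31.5 [ 0.4209 -0.2585  0.03  ]
pel 324.2 201.3 28.5 [ 0.4265 -0.203   0.03  ]
pel 346.1 191.9 27.5 [ 0.464  -0.2849  0.03  ]
pel 320.9 188.3 30.5 [ 0.4753 -0.1899  0.03  ]
pel 341.9 179.7 27.5 [ 0.5099 -0.2686  0.03  ]
pel 328.1 177.8 30.0 [ 0.5158 -0.2163  0.03  ]
pel 357.6 171.6 54.0 [ 0.5424 -0.328   0.03  ]
pel 312.5 194.5 211.0 [ 0.4508 -0.1585  0.03  ]
yellow top (195, 162, 15, 12) 78.0 [205 162] [202 173] [195 168] [209 168]
yellow scene (287, 150, 8, 34) 112.0 [290 150] [289 183] [287 180] [294 161]
peg top 92 [254.72826 130.57608] [256.726    118.784164] [252.60605 143.10268]
peg scene 133 [306.98495 188.78947] [293.50583 180.2057 ] [319.7064  196.89075]
```

View pics/crop.png

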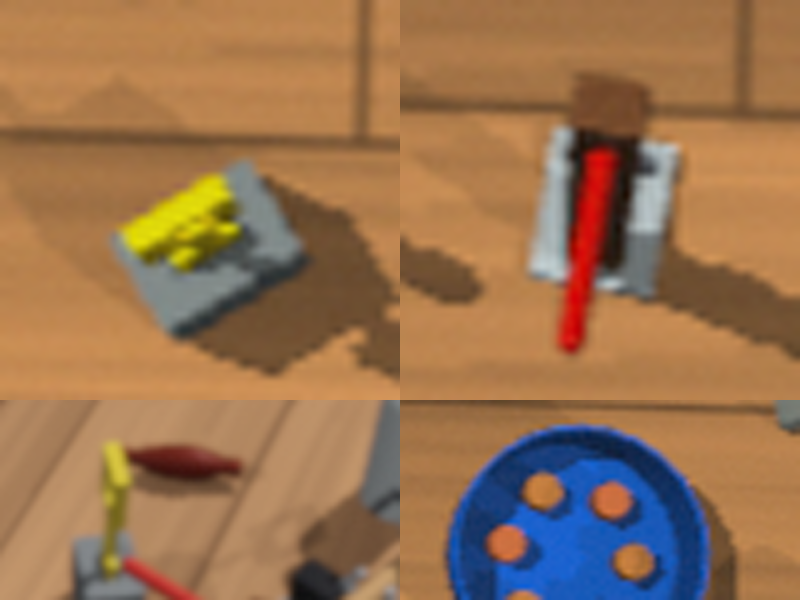

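The crop shows the paddle head standing off the holder's centre-left at (202,167), the peg running root (257,119) to tip (253,143), and the pellet tub. Its rim measures 191 mm against 190 given, and the other tubs measure 133 mm, so it is the right one.

```bash
cat >> h.py <<'E'
def go(x,y,z,yaw):
    """tool-axis units to reach TCP xyz, tool y at world yaw (deg), pointing down"""
    s=bot.read_state();R0=R.from_quat(s['ee_rot']);a=np.radians(yaw)
    Y=np.array([np.cos(a),np.sin(a),0]);Z=np.array([0,0,-1.]);R1=R.from_matrix(np.c_[np.cross(Y,Z),Y,Z])
    d=R0.inv().apply(np.array([x,y,z])-s['tool_pos'])/.12; r=(R0.inv()*R1).as_rotvec()/np.pi
    print('dpos',d.round(3),'dr',r.round(4),'at',s['tool_pos'].round(4),'t',round(s['t'],2),'q',s['qpos'].round(2))
E
python3 - <<'E'
from h import *
D={n:np.load(n+'0.npz') for n in('scene','top')}
t=D['top'];s=D['scene'];K,W=t['K'],t['W'];Ks,Ws=s['K'],s['W']
f=lambda x,y,z:onz(K,W,180+x/8-.5,140+y/8-.5,z)
e1,e2=f(118,238,.181),f(215,172,.181);print('head far edge',e1,e2,np.linalg.norm(e2-e1),'yaw',np.degrees(np.arctan2(*(e2-e1)[1::-1])))
hc=f(174,217,.181);print('head centre',hc)
print('head tri',tri(ray(K,W,201.2,166.6),ray(Ks,Ws,290.5,151.5)))
A,B,C=f(245,162,.065),f(303,252,.065),f(176,328,.065)
print('holder',(A+C)/2,np.linalg.norm(A-B),np.linalg.norm(C-B),'yaw y',np.degrees(np.arctan2(*(B-C)[1::-1])))
tip=tri(ray(K,W,253,143),ray(Ks,Ws,293.5,180.2));rt=tri(ray(K,W,256.7,118.8),ray(Ks,Ws,319.7,196.9))
print('peg tri tip',tip,'root',rt,np.linalg.norm(tip-rt))
tip=onz(K,W,252.8,142.8,.258);rt=onz(K,W,256.7,118.8,.240);print('peg top-plane',tip,rt,np.linalg.norm(tip-rt),'yaw',np.degrees(np.arctan2(*(rt-tip)[1::-1])))
E
```

```text
head far edge [0.51705177 0.26897712 0.181     ] [0.54636584 0.22887567 0.181     ] 0.04967333443959714 yaw -53.83327687524619
head centre [0.52666359 0.2455749  0.181     ]
head tri [0.52553876 0.24406566 0.19832411]
holder [0.52822261 0.24262351 0.065     ] 0.04985330615179151 0.06810876738291605 yaw y -57.286093885429025
peg tri tip [0.5987951 0.0734677 0.2607964] root [0.68016827 0.06249301 0.24397928] 0.08381438795784331
peg top-plane [0.59881519 0.07353425 0.258     ] [0.68187774 0.06274456 0.24      ] 0.08567265954333907 yaw -7.401188396051898
```

```bash
python3 -c "
from h import *
go(.5275,.2435,.215,124)"
```

```text
dpos [-3.26  -1.207 -0.043] dr [-5.000e-04 -3.000e-04 -3.161e-01] at [0.2236 0.5292 0.2097] t 0.1 q [ 1.05  0.28  1.51 -0.    1.36 -0.12]
```

```bash
A='[{"delta_pos":[0,0,0],"dr":[0,0,0]}]'
python3 -m crank '[{"delta_pos":[-0.05,-0.02,-0.05],"dr":[0,0,0]},{"delta_pos":[-0.18,-0.07,-0.1],"dr":[0,0,0]},{"delta_pos":[-0.34,-0.13,-0.15],"dr":[0,0,0]},{"delta_pos":[-0.5,-0.19,-0.2],"dr":[0,0,0]},{"delta_pos":[-0.66,-0.25,-0.2],"dr":[0,0,0]},{"delta_pos":[-0.82,-0.31,-0.2],"dr":[0,0,0]},{"delta_pos":[-0.95,-0.36,-0.2],"dr":[0,0,0]},{"delta_pos":[-1,-0.38,-0.2],"dr":[0,0,0]}]' 1
python3 -m crank '[{"delta_pos":[-0.05,-0.02,0],"dr":[0,0,0]},{"delta_pos":[-0.18,-0.07,0],"dr":[0,0,0]},{"delta_pos":[-0.34,-0.13,0],"dr":[0,0,0]},{"delta_pos":[-0.5,-0.19,0],"dr":[0,0,0]},{"delta_pos":[-0.66,-0.25,0],"dr":[0,0,0]},{"delta_pos":[-0.82,-0.31,0],"dr":[0,0,0]},{"delta_pos":[-0.95,-0.36,0],"dr":[0,0,0]},{"delta_pos":[-1,-0.38,0],"dr":[0,0,0]}]' 1
python3 -m crank '[{"delta_pos":[-0.05,-0.02,0],"dr":[0,0,-0.02]},{"delta_pos":[-0.18,-0.07,0],"dr":[0,0,-0.06]},{"delta_pos":[-0.34,-0.13,0],"dr":[0,0,-0.11]},{"delta_pos":[-0.5,-0.19,0],"dr":[0,0,-0.16]},{"delta_pos":[-0.66,-0.25,0],"dr":[0,0,-0.21]},{"delta_pos":[-0.82,-0.31,0],"dr":[0,0,-0.26]},{"delta_pos":[-0.95,-0.36,0],"dr":[0,0,-0.3]},{"delta_pos":[-1,-0.38,0],"dr":[0,0,-0.316]}]' 1
python3 -c "
from h import *
go(.5275,.2435,.152,124)"
```

```text
t: 1.1
tool_pos: [0.3176, 0.44, 0.2345]
ee_rot: [0.199, 0.98, -0.0, -0.0]
contact_force: [-0.7, -0.0, -0.0]
finger_gap: 1.0
gripper_force: 0.0
t: 2.1
tool_pos: [0.4101, 0.3516, 0.2345]
ee_rot: [0.199, 0.98, 0.0, -0.0]
contact_force: [-0.1, -0.2, 0.0]
finger_gap: 0.999
gripper_force: 0.0
t: 3.1
tool_pos: [0.5027, 0.2632, 0.2344]
ee_rot: [-0.293, 0.956, 0.0, -0.0]
contact_force: [0.5, 0.3, 0.9]
finger_gap: 1.001
gripper_force: 0.0
dpos [-0.079 -0.252  0.687] dr [0.0001 0.     0.0004] at [0.5027 0.2632 0.2344] t 3.1 q [ 0.36  0.25  1.48  0.    1.41 -1.81]
```

```bash
python3 -m crank '[{"delta_pos":[-0.04,-0.12,0],"dr":[0,0,0]},{"delta_pos":[-0.08,-0.25,0],"dr":[0,0,0]},{"delta_pos":[-0.08,-0.25,0.1],"dr":[0,0,0]},{"delta_pos":[-0.08,-0.25,0.25],"dr":[0,0,0]},{"delta_pos":[-0.08,-0.25,0.42],"dr":[0,0,0]},{"delta_pos":[-0.08,-0.25,0.57],"dr":[0,0,0]},{"delta_pos":[-0.08,-0.25,0.67],"dr":[0,0,0]},{"delta_pos":[-0.08,-0.25,0.69],"dr":[0,0,0]}]' 1
python3 - <<'E'
from h import *
p,_,_=cap('scene');cv2.imwrite('pics/g1.png',cv2.resize(p[100:220,230:350,::-1],None,fx=5,fy=5,interpolation=2))
go(.5275,.2435,.152,124)
E
```

```text
t: 4.1
tool_pos: [0.5261, 0.2439, 0.1506]
ee_rot: [-0.292, 0.956, 0.0, -0.001]
contact_force: [-0.5, -0.2, -0.2]
finger_gap: 0.997
gripper_force: 0.0
dpos [-0.004 -0.008 -0.008] dr [ 0.0002 -0.0003 -0.0001] at [0.5265 0.2441 0.151 ] t 4.15 q [ 0.31  0.32  1.59  0.    1.23 -1.85]
```

View pics/g1.png

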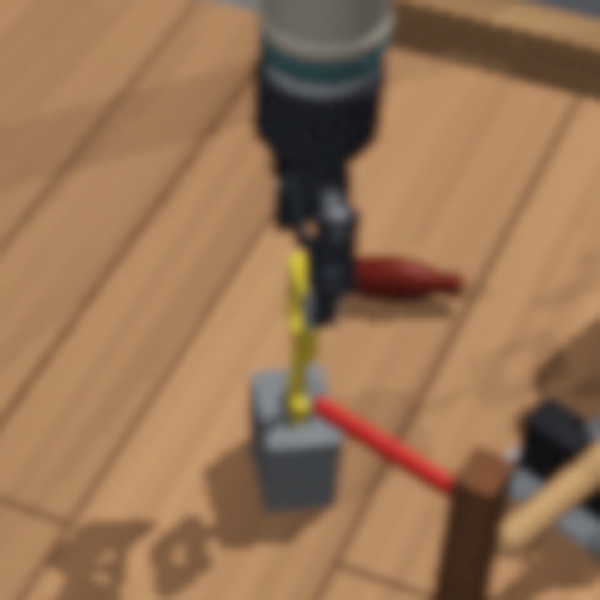

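The picture shows the open fingers at (290,210) and (325,290), with the paddle head at (298,280) looking slightly left of the jaw line. I'll check it with numbers before closing.

Run:
```python
from h import *
s=np.load('scene0.npz');t=np.load('top0.npz')
for n,d,roi in(('scene',s,(270,140,310,205)),('top',t,(185,150,230,190))):
    h=cv2.cvtColor(d['p'],cv2.COLOR_RGB2HSV);m=cv2.inRange(h,(22,110,60),(36,255,255));x0,y0,x1,y1=roi
    print(n)
    for v in range(y0,y1):
        u=np.flatnonzero(m[v,x0:x1])
        if len(u): print(v,u.min()+x0,u.max()+x0,end=' | ')
    print()
    c=np.array([.5275,.2435,0]);a=np.radians(-56);Y=np.array([np.cos(a),np.sin(a),0]);X=np.array([-Y[1],Y[0],0])
    for z in(.181,.129):
        print(z,[proj(d['K'],d['W'],c+[0,0,z]+i*.006*X+j*.024*Y).round(1).tolist() for i in(-1,1) for j in(-1,1)])
    print('shaft',[proj(d['K'],d['W'],c+[0,0,z]).round(1).tolist() for z in(.129,.1,.08,.065)])
    print('holder top',[proj(d['K'],d['W'],c+[0,0,.065]+i*.025*X+j*.037*Y).round(1).tolist() for i in(-1,1) for j in(-1,1)])
```

```text
scene
150 290 290 | 151 288 291 | 152 288 292 | 153 288 292 | 154 288 293 | 155 288 293 | 156 288 293 | 157 288 293 | 158 288 294 | 159 288 294 | 160 288 294 | 161 288 294 | 162 288 293 | 163 288 292 | 164 288 292 | 165 288 292 | 166 288 292 | 167 289 292 | 168 289 292 | 169 289 292 | 170 289 292 | 171 289 292 | 172 289 291 | 173 289 290 | 174 288 290 | 175 288 290 | 176 288 290 | 177 288 290 | 178 288 290 | 179 287 290 | 180 287 291 | 181 287 291 | 182 288 291 | 183 288 290 | 
0.181 [[287.0, 151.2], [290.1, 161.3], [290.7, 150.8], [293.9, 160.9]]
0.129 [[286.2, 163.0], [289.2, 173.2], [289.7, 162.7], [292.8, 172.8]]
shaft [[289.5, 167.8], [289.0, 174.2], [288.6, 178.4], [288.4, 181.5]]
holder top [[279.1, 174.7], [283.3, 190.3], [293.3, 173.1], [298.1, 188.6]]
top
162 205 207 | 163 204 208 | 164 202 208 | 165 200 208 | 166 199 209 | 167 197 208 | 168 195 209 | 169 195 209 | 170 196 208 | 171 197 206 | 172 198 205 | 173 202 203 | 
0.181 [[196.8, 171.7], [208.8, 164.1], [194.9, 168.7], [206.9, 161.2]]
0.129 [[198.7, 173.3], [210.3, 166.0], [196.9, 170.4], [208.5, 163.2]]
shaft [[203.6, 168.2], [204.5, 169.2], [205.1, 169.8], [205.6, 170.3]]
holder top [[200.6, 181.3], [217.7, 170.6], [193.5, 169.9], [210.5, 159.3]]
```

The model pose matches both masks within 1 px, so the position is right and I'll close.

```bash
python3 -m crank '[{"delta_pos":[0,0,0],"dr":[0,0,0]},{"delta_pos":[0,0,0],"dr":[0,0,0]},{"delta_pos":[0,0,0],"dr":[0,0,0]},{"delta_pos":[0,0,0],"dr":[0,0,0]},{"delta_pos":[0,0,0],"dr":[0,0,0]},{"delta_pos":[0,0,0],"dr":[0,0,0]},{"delta_pos":[0,0,0],"dr":[0,0,0]},{"delta_pos":[0,0,0],"dr":[0,0,0]}]' 0 80
python3 -m crank '[{"delta_pos":[0,0,-0.05],"dr":[0,0,0]},{"delta_pos":[0,0,-0.15],"dr":[0,0,0]},{"delta_pos":[0,0,-0.3],"dr":[0,0,0]},{"delta_pos":[0,0,-0.45],"dr":[0,0,0]},{"delta_pos":[0,0,-0.6],"dr":[0,0,0]},{"delta_pos":[0,0,-0.75],"dr":[0,0,0]},{"delta_pos":[0,0,-0.85],"dr":[0,0,0]},{"delta_pos":[0,0,-0.9],"dr":[0,0,0]}]' 0 80
python3 - <<'E'
from h import *
p,_,_=cap('scene');cv2.imwrite('pics/g2.png',cv2.resize(p[90:210,230:350,::-1],None,fx=5,fy=5,interpolation=2))
go(.468,-.237,.26,82.6)
E
```

```text
t: 5.15
tool_pos: [0.5279, 0.2444, 0.1532]
ee_rot: [-0.292, 0.956, 0.0, 0.002]
contact_force: [-0.8, 0.2, 5.5]
finger_gap: 0.515
gripper_force: 80.5
t: 6.15
tool_pos: [0.5271, 0.2441, 0.2605]
ee_rot: [-0.292, 0.956, 0.0, 0.0]
contact_force: [-0.6, -0.5, -1.2]
finger_gap: 0.51
gripper_force: 81.4
dpos [ 2.65  -3.049  0.005] dr [1.000e-04 5.000e-04 2.298e-01] at [0.5273 0.2441 0.2609] t 6.2 q [ 0.31  0.26  1.4   0.    1.48 -1.85]
```

View pics/g2.png

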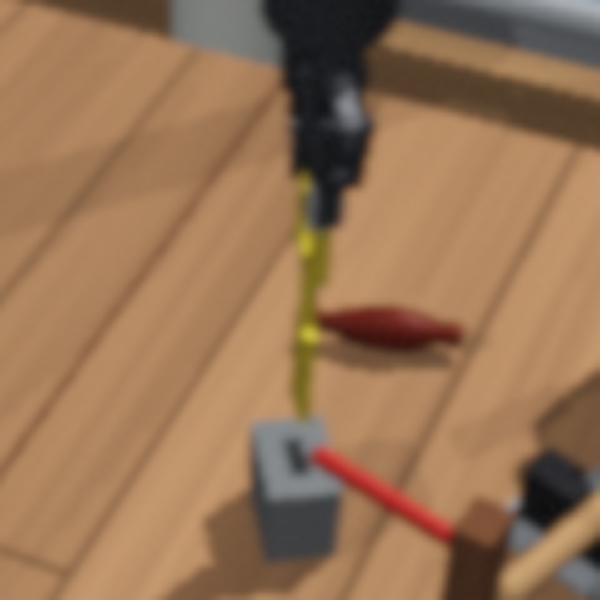

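The paddle hangs straight in the jaws, its tip at (303,415), clear of the slot at (297,455). Carrying it to the tub now.

```bash
python3 -m crank '[{"delta_pos":[0.05,-0.03,0],"dr":[0,0,0.01]},{"delta_pos":[0.18,-0.11,0],"dr":[0,0,0.05]},{"delta_pos":[0.34,-0.2,0],"dr":[0,0,0.09]},{"delta_pos":[0.5,-0.3,0],"dr":[0,0,0.13]},{"delta_pos":[0.66,-0.4,0],"dr":[0,0,0.17]},{"delta_pos":[0.82,-0.5,0],"dr":[0,0,0.2]},{"delta_pos":[0.95,-0.57,0],"dr":[0,0,0.22]},{"delta_pos":[1,-0.6,0],"dr":[0,0,0.23]}]' 0 80
python3 -m crank '[{"delta_pos":[0,-0.05,0],"dr":[0,0,0]},{"delta_pos":[0,-0.18,0],"dr":[0,0,0]},{"delta_pos":[-0.04,-0.34,0],"dr":[0,0,0]},{"delta_pos":[-0.06,-0.5,0],"dr":[0,0,0]},{"delta_pos":[-0.08,-0.66,0],"dr":[0,0,0]},{"delta_pos":[-0.1,-0.82,0],"dr":[0,0,0]},{"delta_pos":[-0.12,-0.95,0],"dr":[0,0,0]},{"delta_pos":[-0.13,-1,0],"dr":[0,0,0]}]' 0 80
python3 -m crank '[{"delta_pos":[0,-0.05,0],"dr":[0,0,0]},{"delta_pos":[0,-0.18,0],"dr":[0,0,0]},{"delta_pos":[-0.04,-0.34,0],"dr":[0,0,0]},{"delta_pos":[-0.06,-0.5,0],"dr":[0,0,0]},{"delta_pos":[-0.08,-0.66,0],"dr":[0,0,0]},{"delta_pos":[-0.1,-0.82,0],"dr":[0,0,0]},{"delta_pos":[-0.12,-0.95,0],"dr":[0,0,0]},{"delta_pos":[-0.13,-1,0],"dr":[0,0,0]}]' 0 80
python3 - <<'E'
from h import *
go(.468,-.237,.26,82.6)
s=np.load('scene0.npz');print('tip expected at lift',proj(s['K'],s['W'],np.array([.5273,.2441,.114])),'seen 290.6 173')
E
```

```text
t: 7.2
tool_pos: [0.4669, 0.1165, 0.2595]
ee_rot: [0.066, 0.998, 0.0, -0.0]
contact_force: [-0.7, 0.6, -1.2]
finger_gap: 0.517
gripper_force: 81.5
t: 8.2
tool_pos: [0.4677, -0.0047, 0.2596]
ee_rot: [0.065, 0.998, 0.0, -0.0]
contact_force: [0.1, -0.2, -1.1]
finger_gap: 0.513
gripper_force: 81.5
t: 9.2
tool_pos: [0.4675, -0.1257, 0.2596]
ee_rot: [0.065, 0.998, 0.0, -0.0]
contact_force: [0.9, -0.5, -1.1]
finger_gap: 0.511
gripper_force: 81.6
dpos [-0.125 -0.919 -0.003] dr [ 0.     -0.     -0.0004] at [ 0.4675 -0.1257  0.2596] t 9.2 q [-0.41  0.11  1.6   0.    1.43 -1.85]
tip expected at lift [289.21156025 171.00616767] seen 290.6 173
```

```bash
python3 -m crank '[{"delta_pos":[-0.01,-0.05,0],"dr":[0,0,0]},{"delta_pos":[-0.03,-0.18,0],"dr":[0,0,0]},{"delta_pos":[-0.05,-0.34,0],"dr":[0,0,0]},{"delta_pos":[-0.07,-0.5,0],"dr":[0,0,0]},{"delta_pos":[-0.1,-0.66,0],"dr":[0,0,0]},{"delta_pos":[-0.12,-0.82,0],"dr":[0,0,0]},{"delta_pos":[-0.12,-0.92,0],"dr":[0,0,0]},{"delta_pos":[-0.12,-0.92,0],"dr":[0,0,0]}]' 0 80
python3 -m crank '[{"delta_pos":[0,0,0.05],"dr":[0,0,0]},{"delta_pos":[0,0,0.15],"dr":[0,0,0]},{"delta_pos":[0,0,0.3],"dr":[0,0,0]},{"delta_pos":[0,0,0.45],"dr":[0,0,0]},{"delta_pos":[0,0,0.6],"dr":[0,0,0]},{"delta_pos":[0,0,0.72],"dr":[0,0,0]},{"delta_pos":[0,0,0.8],"dr":[0,0,0]},{"delta_pos":[0,0,0.8],"dr":[0,0,0]}]' 0 80
```

```text
t: 10.2
tool_pos: [0.4674, -0.2369, 0.2595]
ee_rot: [0.065, 0.998, 0.0, -0.0]
contact_force: [0.9, 0.6, -1.5]
finger_gap: 0.513
gripper_force: 81.6
t: 11.2
tool_pos: [0.4672, -0.2357, 0.1629]
ee_rot: [0.065, 0.998, 0.0, -0.001]
contact_force: [-0.2, -0.4, -0.5]
finger_gap: 0.513
gripper_force: 81.6
```

```bash
python3 -m crank '[{"delta_pos":[0.15,0,0],"dr":[0,0,0]},{"delta_pos":[0.36,0,0],"dr":[0,0,0]},{"delta_pos":[0.333,0.138,0],"dr":[0,0,0]},{"delta_pos":[0.255,0.255,0],"dr":[0,0,0]},{"delta_pos":[0.138,0.333,0],"dr":[0,0,0]},{"delta_pos":[0,0.36,0],"dr":[0,0,0]},{"delta_pos":[-0.138,0.333,0],"dr":[0,0,0]},{"delta_pos":[-0.255,0.255,0],"dr":[0,0,0]}]' 0 80
python3 -m crank '[{"delta_pos":[-0.078,-0.117,0],"dr":[0,0,0]},{"delta_pos":[-0.105,-0.255,0],"dr":[0,0,0]},{"delta_pos":[-0.078,-0.393,0],"dr":[0,0,0]},{"delta_pos":[0,-0.51,0],"dr":[0,0,0]},{"delta_pos":[0.117,-0.588,0],"dr":[0,0,0]},{"delta_pos":[0.255,-0.615,0],"dr":[0,0,0]},{"delta_pos":[0.393,-0.588,0],"dr":[0,0,0]},{"delta_pos":[0.51,-0.51,0],"dr":[0,0,0]}]' 0 80
python3 - <<'E'
from h import *
p,_,_=cap('scene');q,_,_=cap('top')
cv2.imwrite('pics/s1.png',np.hstack([cv2.resize(a[:,:,::-1],(400,400),interpolation=2) for a in(p[250:350,150:250],q[140:240,286:386])]))
E
```

```text
t: 12.2
tool_pos: [0.5034, -0.2103, 0.1634]
ee_rot: [0.064, 0.998, -0.0, -0.0]
contact_force: [0.2, -0.3, -0.3]
finger_gap: 0.513
gripper_force: 81.7
t: 13.2
tool_pos: [0.4319, -0.2616, 0.1638]
ee_rot: [0.065, 0.998, 0.0, 0.0]
contact_force: [-0.0, 1.0, -1.8]
finger_gap: 0.517
gripper_force: 81.7
```

View pics/s1.png

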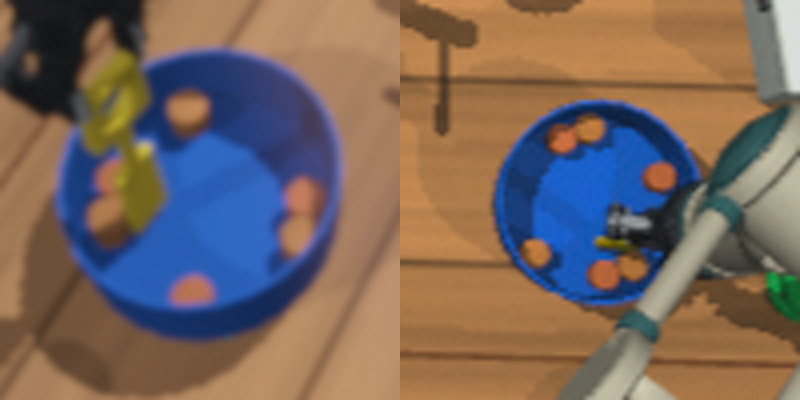

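All six pellets are in the tub at about (562,138), (590,128), (660,177), (536,253), (603,272) and (632,268) in the right-hand crop. They have moved outward, so I'll stir a wider ring.

```bash
python3 -m crank '[{"delta_pos":[0.161,0.083,0],"dr":[0,0,0]},{"delta_pos":[0.195,0.255,0],"dr":[0,0,0]},{"delta_pos":[0.161,0.427,0],"dr":[0,0,0]},{"delta_pos":[0.063,0.573,0],"dr":[0,0,0]},{"delta_pos":[-0.083,0.671,0],"dr":[0,0,0]},{"delta_pos":[-0.255,0.705,0],"dr":[0,0,0]},{"delta_pos":[-0.427,0.671,0],"dr":[0,0,0]},{"delta_pos":[-0.573,0.573,0],"dr":[0,0,0]}]' 0 80
python3 -m crank '[{"delta_pos":[-0.098,-0.146,0],"dr":[0,0,0]},{"delta_pos":[-0.132,-0.318,0],"dr":[0,0,0]},{"delta_pos":[-0.098,-0.49,0],"dr":[0,0,0]},{"delta_pos":[0,-0.636,0],"dr":[0,0,0]},{"delta_pos":[0.146,-0.734,0],"dr":[0,0,0]},{"delta_pos":[0.318,-0.768,0],"dr":[0,0,0]},{"delta_pos":[0.49,-0.734,0],"dr":[0,0,0]},{"delta_pos":[0.636,-0.636,0],"dr":[0,0,0]}]' 0 80
python3 - <<'E'
from h import *
p,_,_=cap('scene');q,_,_=cap('top')
cv2.imwrite('pics/s2.png',np.hstack([cv2.resize(a[:,:,::-1],(400,400),interpolation=2) for a in(p[250:350,150:250],q[140:240,286:386])]))
E
```

```text
t: 14.3
tool_pos: [0.5123, -0.2031, 0.1633]
ee_rot: [0.064, 0.998, 0.0, -0.0]
contact_force: [-0.0, 0.0, -0.7]
finger_gap: 0.509
gripper_force: 81.8
t: 15.3
tool_pos: [0.4228, -0.2694, 0.164]
ee_rot: [0.065, 0.998, -0.001, 0.0]
contact_force: [0.9, -0.3, -0.0]
finger_gap: 0.51
gripper_force: 81.9
```

View pics/s2.png

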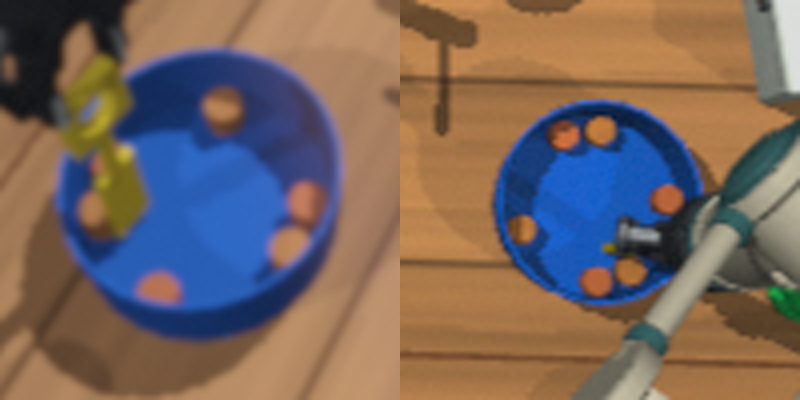

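The pellets now lie along the wall at (565,133), (600,130), (668,200), (522,230), (597,282) and (630,270) in the right-hand crop. Next I'll sweep with the blade kept radial, turning as it goes.

```bash
python3 -m crank '[{"delta_pos":[-0.1,0.1,0],"dr":[0,0,0]},{"delta_pos":[-0.22,0.22,0],"dr":[0,0,0]},{"delta_pos":[-0.32,0.35,0],"dr":[0,0,0]},{"delta_pos":[-0.32,0.48,0],"dr":[0,0,0]},{"delta_pos":[-0.32,0.61,0],"dr":[0,0,0]},{"delta_pos":[-0.32,0.74,0],"dr":[0,0,0]},{"delta_pos":[-0.32,0.8,0],"dr":[0,0,0]},{"delta_pos":[-0.32,0.8,0],"dr":[0,0,0]}]' 0 80
python3 -m crank '[{"delta_pos":[-0.083,-0.007,0],"dr":[0,0,0.0556]},{"delta_pos":[-0.164,-0.029,0],"dr":[0,0,0.111]},{"delta_pos":[-0.24,-0.064,0],"dr":[0,0,0.167]},{"delta_pos":[-0.309,-0.112,0],"dr":[0,0,0.222]},{"delta_pos":[-0.368,-0.171,0],"dr":[0,0,0.278]},{"delta_pos":[-0.416,-0.24,0],"dr":[0,0,0.333]},{"delta_pos":[-0.451,-0.316,0],"dr":[0,0,0.389]},{"delta_pos":[-0.473,-0.397,0],"dr":[0,0,0.444]}]' 0 80
python3 -m crank '[{"delta_pos":[-0.083,-0.007,0],"dr":[0,0,0.0556]},{"delta_pos":[-0.164,-0.029,0],"dr":[0,0,0.111]},{"delta_pos":[-0.24,-0.064,0],"dr":[0,0,0.167]},{"delta_pos":[-0.309,-0.112,0],"dr":[0,0,0.222]},{"delta_pos":[-0.368,-0.171,0],"dr":[0,0,0.278]},{"delta_pos":[-0.416,-0.24,0],"dr":[0,0,0.333]},{"delta_pos":[-0.451,-0.316,0],"dr":[0,0,0.389]},{"delta_pos":[-0.473,-0.397,0],"dr":[0,0,0.444]}]' 0 80
python3 -m crank '[{"delta_pos":[-0.083,-0.007,0],"dr":[0,0,0.0556]},{"delta_pos":[-0.164,-0.029,0],"dr":[0,0,0.111]},{"delta_pos":[-0.24,-0.064,0],"dr":[0,0,0.167]},{"delta_pos":[-0.309,-0.112,0],"dr":[0,0,0.222]},{"delta_pos":[-0.368,-0.171,0],"dr":[0,0,0.278]},{"delta_pos":[-0.416,-0.24,0],"dr":[0,0,0.333]},{"delta_pos":[-0.451,-0.316,0],"dr":[0,0,0.389]},{"delta_pos":[-0.473,-0.397,0],"dr":[0,0,0.444]}]' 0 80
python3 - <<'E'
from h import *
p,_,_=cap('scene');q,_,_=cap('top')
cv2.imwrite('pics/s3.png',np.hstack([cv2.resize(a[:,:,::-1],(400,400),interpolation=2) for a in(p[250:350,150:250],q[140:240,286:386])]))
go(.468,-.237,.164,-97.4)
E
```

```text
t: 16.4
tool_pos: [0.4752, -0.1783, 0.1639]
ee_rot: [0.064, 0.998, -0.0, 0.0]
contact_force: [-0.3, -0.7, 0.1]
finger_gap: 0.514
gripper_force: 81.9
t: 17.4
tool_pos: [0.5254, -0.2342, 0.1636]
ee_rot: [0.693, 0.721, -0.0, -0.0]
contact_force: [0.3, 0.5, -1.2]
finger_gap: 0.512
gripper_force: 81.8
t: 18.4
tool_pos: [0.4803, -0.2934, 0.1637]
ee_rot: [0.994, 0.108, 0.0, 0.0]
contact_force: [0.7, 0.2, 0.5]
finger_gap: 0.515
gripper_force: 81.8
t: 19.4
tool_pos: [0.4156, -0.2602, 0.1644]
ee_rot: [0.831, -0.556, 0.002, 0.001]
contact_force: [2.8, -2.9, 0.1]
finger_gap: 0.515
gripper_force: 81.5
dpos [ 0.006 -0.481  0.002] dr [ 1.000e-04 -6.000e-04 -3.322e-01] at [ 0.4145 -0.2587  0.1642] t 19.5 q [-0.7   0.18  1.76 -0.    1.2   2.04]
```

View pics/s3.png

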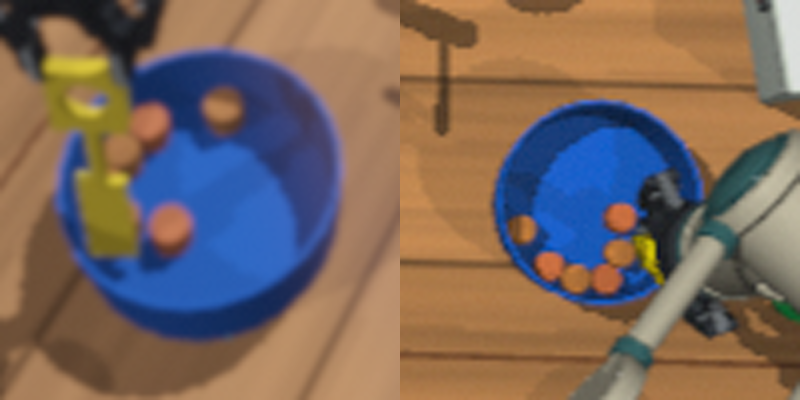

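All six pellets are in the tub at (522,230), (549,265), (576,280), (606,279), (620,252) and (620,217). By colour and order, five have moved over 55 mm and one about 30 mm. Lifting out now.

```bash
python3 -m crank '[{"delta_pos":[0.06,0,0],"dr":[0,0,0]},{"delta_pos":[0.08,-0.03,-0.1],"dr":[0,0,0]},{"delta_pos":[0.08,-0.05,-0.25],"dr":[0,0,0]},{"delta_pos":[0.08,-0.05,-0.42],"dr":[0,0,0]},{"delta_pos":[0.08,-0.05,-0.6],"dr":[0,0,0]},{"delta_pos":[0.08,-0.05,-0.75],"dr":[0,0,0]},{"delta_pos":[0.08,-0.05,-0.85],"dr":[0,0,0]},{"delta_pos":[0.08,-0.05,-0.87],"dr":[0,0,0]}]' 0 80
python3 -m crank '[{"delta_pos":[0,-0.03,0],"dr":[0,0,-0.02]},{"delta_pos":[0,-0.1,0],"dr":[0,0,-0.07]},{"delta_pos":[0,-0.2,0],"dr":[0,0,-0.12]},{"delta_pos":[0,-0.3,0],"dr":[0,0,-0.17]},{"delta_pos":[0,-0.4,0],"dr":[0,0,-0.22]},{"delta_pos":[0,-0.48,0],"dr":[0,0,-0.27]},{"delta_pos":[0,-0.5,0],"dr":[0,0,-0.31]},{"delta_pos":[0,-0.5,0],"dr":[0,0,-0.332]}]' 0 80
python3 -c "
from h import *
go(.535,.082,.256,-97.4)"
```

```text
t: 20.5
tool_pos: [0.4243, -0.2653, 0.269]
ee_rot: [0.833, -0.553, 0.001, 0.0]
contact_force: [0.0, -0.2, -1.2]
finger_gap: 0.517
gripper_force: 81.9
t: 21.5
tool_pos: [0.479, -0.2412, 0.2671]
ee_rot: [0.998, -0.063, -0.001, -0.001]
contact_force: [0.0, 1.0, -1.4]
finger_gap: 0.513
gripper_force: 81.9
dpos [ 0.124 -2.73   0.095] dr [-0.0003  0.0006  0.0009] at [ 0.479  -0.2412  0.2671] t 21.5 q [-0.6   0.19  1.48  0.    1.47  1.1 ]
```

```bash
python3 -m crank '[{"delta_pos":[0,-0.04,0],"dr":[0,0,0]},{"delta_pos":[0.01,-0.16,0],"dr":[0,0,0]},{"delta_pos":[0.02,-0.3,0],"dr":[0,0,0]},{"delta_pos":[0.03,-0.45,0],"dr":[0,0,0]},{"delta_pos":[0.03,-0.6,0],"dr":[0,0,0]},{"delta_pos":[0.04,-0.75,0],"dr":[0,0,0]},{"delta_pos":[0.04,-0.87,0],"dr":[0,0,0]},{"delta_pos":[0.04,-0.91,0],"dr":[0,0,0]}]' 0 80
python3 -m crank '[{"delta_pos":[0,-0.04,0],"dr":[0,0,0]},{"delta_pos":[0.01,-0.16,0],"dr":[0,0,0]},{"delta_pos":[0.02,-0.3,0],"dr":[0,0,0]},{"delta_pos":[0.03,-0.45,0],"dr":[0,0,0]},{"delta_pos":[0.03,-0.6,0],"dr":[0,0,0]},{"delta_pos":[0.04,-0.75,0],"dr":[0,0,0]},{"delta_pos":[0.04,-0.87,0],"dr":[0,0,0]},{"delta_pos":[0.04,-0.91,0],"dr":[0,0,0]}]' 0 80
python3 -m crank '[{"delta_pos":[0,-0.04,0.01],"dr":[0,0,0]},{"delta_pos":[0.01,-0.16,0.03],"dr":[0,0,0]},{"delta_pos":[0.02,-0.3,0.05],"dr":[0,0,0]},{"delta_pos":[0.03,-0.45,0.07],"dr":[0,0,0]},{"delta_pos":[0.03,-0.6,0.09],"dr":[0,0,0]},{"delta_pos":[0.04,-0.75,0.1],"dr":[0,0,0]},{"delta_pos":[0.04,-0.87,0.1],"dr":[0,0,0]},{"delta_pos":[0.04,-0.91,0.1],"dr":[0,0,0]}]' 0 80
python3 - <<'E'
from h import *
go(.535,.082,.256,-97.4)
p,K,W=cap('scene');np.savez('sc1.npz',p=p,K=K,W=W);q,K2,W2=cap('top')
cv2.imwrite('pics/p1.png',cv2.resize(p[120:240,230:350,::-1],None,fx=5,fy=5,interpolation=2))
h=cv2.cvtColor(p,cv2.COLOR_RGB2HSV);m=cv2.inRange(h,(22,110,60),(36,255,255));ys,xs=np.nonzero(m[100:260,200:360]);print(xs.min()+200,xs.max()+200,ys.min()+100,ys.max()+100)
tp=bot.read_state()['tool_pos'];print('tip exp',proj(K,W,tp+[0,0,-.147]),'eye exp',proj(K,W,tp+[0,0,.003]),'head top',proj(K,W,tp+[0,0,.029]))
E
```

```text
t: 22.5
tool_pos: [0.4981, -0.1328, 0.2682]
ee_rot: [0.998, -0.064, 0.0, 0.0]
contact_force: [0.5, -0.8, -1.0]
finger_gap: 0.517
gripper_force: 81.9
t: 23.5
tool_pos: [0.517, -0.0252, 0.2681]
ee_rot: [0.998, -0.064, 0.0, 0.0]
contact_force: [0.7, -0.4, -2.2]
finger_gap: 0.513
gripper_force: 81.9
t: 24.5
tool_pos: [0.5359, 0.0825, 0.2561]
ee_rot: [0.998, -0.064, 0.0, 0.0]
contact_force: [0.4, -0.1, -1.0]
finger_gap: 0.512
gripper_force: 81.9
dpos [-0.007  0.005  0.001] dr [ 0.     -0.      0.0003] at [0.5359 0.0825 0.2561] t 24.5 q [ 0.02  0.2   1.49 -0.    1.45  1.72]
268 279 159 208
tip exp [271.548554   207.03028617] eye exp [272.7001854  171.72201993] head top [272.9253916 164.8173452]
```

View pics/p1.png

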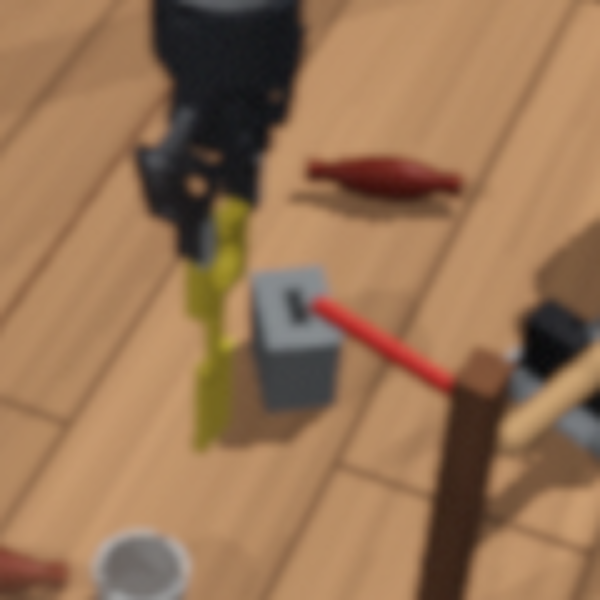

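Run:
```python
from h import *
d=np.load('sc1.npz');K,W,p=d['K'],d['W'],d['p']
c=np.array([.5359,.0825,.2561]);a=np.radians(82.6);Y=np.array([np.cos(a),np.sin(a),0]);X=np.array([Y[1],-Y[0],0])
for e in(0,.003,.006,.009):
    f=lambda i,j,z:proj(K,W,c+i*X+j*Y+[0,0,e+z]).round(1).tolist()
    print(e,'blade bot near',f(.004,-.016,-.15),f(-.004,-.016,-.15),'blade top near',f(.004,-.016,-.075),'head bot near',f(.006,-.024,-.026),'head top far',f(.006,.024,.026),f(-.006,.024,.026))
h=cv2.cvtColor(p,cv2.COLOR_RGB2HSV);m=cv2.inRange(h,(20,90,50),(38,255,255))
for v in range(156,212):
    u=np.flatnonzero(m[v,255:290])+255
    if len(u): print(v,u.min(),u.max(),end=' | ')
```

```text
0 blade bot near [270.0, 211.5] [267.7, 210.4] blade top near [270.5, 194.9] head bot near [269.9, 185.1] head top far [279.5, 161.2] [275.7, 159.6]
0.003 blade bot near [270.0, 210.9] [267.8, 209.8] blade top near [270.5, 194.2] head bot near [269.9, 184.4] head top far [279.5, 160.4] [275.7, 158.7]
0.006 blade bot near [270.0, 210.3] [267.8, 209.2] blade top near [270.5, 193.5] head bot near [270.0, 183.6] head top far [279.5, 159.5] [275.7, 157.9]
0.009 blade bot near [270.1, 209.6] [267.8, 208.5] blade top near [270.5, 192.8] head bot near [270.0, 182.8] head top far [279.6, 158.7] [275.8, 157.1]
159 275 278 | 160 275 279 | 161 274 279 | 162 272 279 | 163 272 279 | 164 273 279 | 165 273 278 | 166 273 278 | 167 273 278 | 168 273 278 | 169 273 278 | 170 273 278 | 171 273 278 | 172 268 278 | 173 267 278 | 174 267 278 | 175 267 277 | 176 267 276 | 177 267 275 | 178 267 275 | 179 267 274 | 180 267 274 | 181 267 274 | 182 267 274 | 183 268 274 | 184 270 274 | 185 271 274 | 186 271 274 | 187 271 275 | 188 271 276 | 189 271 276 | 190 271 276 | 191 271 276 | 192 270 276 | 193 269 276 | 194 269 276 | 195 269 275 | 196 269 275 | 197 269 275 | 198 269 276 | 199 269 275 | 200 269 275 | 201 269 275 | 202 269 275 | 203 269 275 | 204 269 275 | 205 269 274 | 206 269 274 | 207 269 273 | 208 269 271 | 209 269 270 |
```

```bash
python3 -m crank '[{"delta_pos":[0.08,0,0.01],"dr":[0,0,0]},{"delta_pos":[0.2,0,0.01],"dr":[0,0,0]},{"delta_pos":[0.3,0,0.01],"dr":[0,0,0]},{"delta_pos":[0.4,0.01,0.01],"dr":[0,0,0]},{"delta_pos":[0.48,0.01,0.01],"dr":[0,0,0]},{"delta_pos":[0.55,0.01,0.02],"dr":[0,0,0]},{"delta_pos":[0.6,0.01,0.02],"dr":[0,0,0]},{"delta_pos":[0.6,0.01,0.02],"dr":[0,0,0]}]' 0 80
python3 - <<'E'
from h import *
go(.637,.0686,.2455,-97.4)
p,K,W=cap('scene');cv2.imwrite('pics/p2.png',cv2.resize(p[140:220,260:340,::-1],None,fx=7,fy=7,interpolation=2))
E
```

```text
t: 25.6
tool_pos: [0.6073, 0.0709, 0.2536]
ee_rot: [0.998, -0.065, -0.0, -0.0]
contact_force: [0.3, 0.9, -0.9]
finger_gap: 0.512
gripper_force: 81.9
dpos [ 0.248 -0.013  0.067] dr [-0.      0.     -0.0002] at [0.6073 0.0709 0.2536] t 25.6 q [0.   0.31 1.35 0.   1.48 1.7 ]
```

View pics/p2.png

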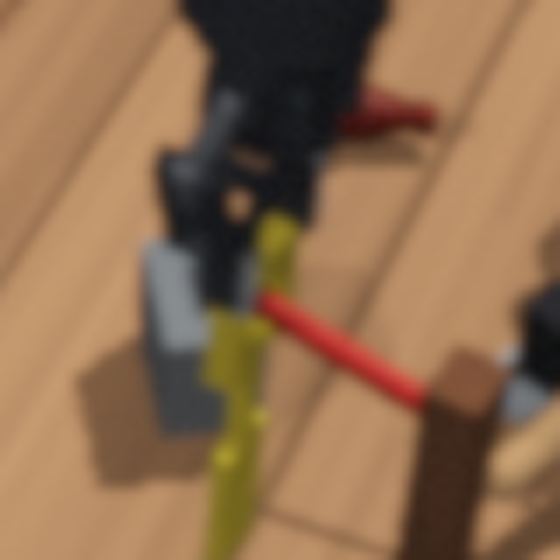

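The peg passes into the eye at (265,300) with no contact force. Moving on.

```bash
python3 -m crank '[{"delta_pos":[0.05,0,0.01],"dr":[0,0,0]},{"delta_pos":[0.1,-0.01,0.03],"dr":[0,0,0]},{"delta_pos":[0.15,-0.01,0.04],"dr":[0,0,0]},{"delta_pos":[0.2,-0.01,0.05],"dr":[0,0,0]},{"delta_pos":[0.24,-0.01,0.065],"dr":[0,0,0]},{"delta_pos":[0.25,-0.01,0.067],"dr":[0,0,0]},{"delta_pos":[0.25,-0.01,0.067],"dr":[0,0,0]},{"delta_pos":[0.25,-0.01,0.067],"dr":[0,0,0]}]' 0 80
python3 -m crank '[{"delta_pos":[0,0,0.01],"dr":[0,0,0]},{"delta_pos":[0,0,0.02],"dr":[0,0,0]},{"delta_pos":[0,0,0.03],"dr":[0,0,0]},{"delta_pos":[0,0,0.035],"dr":[0,0,0]},{"delta_pos":[0,0,0.04],"dr":[0,0,0]},{"delta_pos":[0,0,0.045],"dr":[0,0,0]},{"delta_pos":[0,0,0.05],"dr":[0,0,0]},{"delta_pos":[0,0,0.05],"dr":[0,0,0]}]' 0 80
```

```text
t: 26.65
tool_pos: [0.6368, 0.0683, 0.2458]
ee_rot: [0.998, -0.065, 0.0, -0.0]
contact_force: [-1.0, -0.8, -0.3]
finger_gap: 0.515
gripper_force: 81.9
t: 27.65
tool_pos: [0.6369, 0.0683, 0.2396]
ee_rot: [0.998, -0.065, -0.0, -0.0]
contact_force: [0.6, -0.2, -0.9]
finger_gap: 0.512
gripper_force: 81.9
```

```bash
python3 -m crank '[{"delta_pos":[0,0,0.003],"dr":[0,0,0]},{"delta_pos":[0,0,0.006],"dr":[0,0,0]},{"delta_pos":[0,0,0.009],"dr":[0,0,0]},{"delta_pos":[0,0,0.012],"dr":[0,0,0]},{"delta_pos":[0,0,0.014],"dr":[0,0,0]},{"delta_pos":[0,0,0.016],"dr":[0,0,0]},{"delta_pos":[0,0,0.016],"dr":[0,0,0]},{"delta_pos":[0,0,0.016],"dr":[0,0,0]}]' 0 80
```

```text
t: 28.65
tool_pos: [0.6372, 0.0682, 0.2388]
ee_rot: [0.998, -0.065, 0.001, -0.0]
contact_force: [-1.0, 0.3, 5.7]
finger_gap: 0.51
gripper_force: 82.9
```

```bash
python3 -m crank '[{"delta_pos":[0,0,-0.004],"dr":[0,0,0]},{"delta_pos":[0,0,-0.006],"dr":[0,0,0]},{"delta_pos":[0,0,-0.006],"dr":[0,0,0]},{"delta_pos":[0,0,-0.006],"dr":[0,0,0]},{"delta_pos":[0,0,-0.006],"dr":[0,0,0]},{"delta_pos":[0,0,-0.006],"dr":[0,0,0]},{"delta_pos":[0,0,-0.006],"dr":[0,0,0]},{"delta_pos":[0,0,-0.006],"dr":[0,0,0]}]' 0 20
python3 -m crank '[{"delta_pos":[0,0,0],"dr":[0,0,0]},{"delta_pos":[0,0,0],"dr":[0,0,0]},{"delta_pos":[0,0,0],"dr":[0,0,0]},{"delta_pos":[0,0,0],"dr":[0,0,0]},{"delta_pos":[0,0,0],"dr":[0,0,0]},{"delta_pos":[0,0,0],"dr":[0,0,0]},{"delta_pos":[0,0,0],"dr":[0,0,0]},{"delta_pos":[0,0,0],"dr":[0,0,0]}]' 1 20
python3 -m crank '[{"delta_pos":[0,0,-0.03],"dr":[0,0,0]},{"delta_pos":[0,0,-0.1],"dr":[0,0,0]},{"delta_pos":[0,0,-0.2],"dr":[0,0,0]},{"delta_pos":[0,0,-0.35],"dr":[0,0,0]},{"delta_pos":[0,0,-0.5],"dr":[0,0,0]},{"delta_pos":[0,0,-0.65],"dr":[0,0,0]},{"delta_pos":[0,0,-0.8],"dr":[0,0,0]},{"delta_pos":[0,0,-0.85],"dr":[0,0,0]}]' 1 20
python3 - <<'E'
from h import *
def y():
    p,K,W=cap('scene');h=cv2.cvtColor(p,cv2.COLOR_RGB2HSV);m=cv2.inRange(h,(22,110,60),(36,255,255));m[:120]=0;m[260:]=0;m[:,:240]=0;m[:,350:]=0
    v,u=np.nonzero(m);print(len(u),u.mean().round(2),v.mean().round(2),u.min(),u.max(),v.min(),v.max());return K,W
for i in range(4):K,W=y()
print('exp eye,tip',proj(K,W,np.array([.637,.0683,.240])),proj(K,W,np.array([.637,.0683,.09])))
E
```

```text
t: 29.65
tool_pos: [0.6371, 0.0683, 0.2389]
ee_rot: [0.998, -0.065, 0.0, -0.0]
contact_force: [-0.9, 0.8, 4.9]
finger_gap: 0.517
gripper_force: 82.8
t: 30.65
tool_pos: [0.6369, 0.0682, 0.2385]
ee_rot: [0.998, -0.065, 0.0, -0.0]
contact_force: [-0.4, -0.7, 0.2]
finger_gap: 1.003
gripper_force: 0.0
t: 31.65
tool_pos: [0.6375, 0.0682, 0.3427]
ee_rot: [0.998, -0.065, 0.002, -0.0]
contact_force: [0.0, 0.8, 0.9]
finger_gap: 1.002
gripper_force: 0.0
261 302.89 197.72 295 312 178 225
269 302.95 198.07 296 312 178 225
268 302.94 198.04 296 312 178 225
267 302.93 197.85 296 312 178 225
exp eye,tip [305.14186583 191.27222119] [300.75594407 225.40731487]
```

```bash
python3 -m crank '[{"delta_pos":[0,0,-0.05],"dr":[0,0,0]},{"delta_pos":[0,0,-0.1],"dr":[0,0,0]},{"delta_pos":[0,0,-0.1],"dr":[0,0,0]},{"delta_pos":[0,0,-0.1],"dr":[0,0,0]},{"delta_pos":[0,0,-0.1],"dr":[0,0,0]},{"delta_pos":[0,0,-0.1],"dr":[0,0,0]},{"delta_pos":[0,0,-0.1],"dr":[0,0,0]},{"delta_pos":[0,0,-0.1],"dr":[0,0,0]}]' 1 20
python3 -m crank '[{"delta_pos":[0,0,0],"dr":[0,0,0]},{"delta_pos":[0,0,0],"dr":[0,0,0]},{"delta_pos":[0,0,0],"dr":[0,0,0]},{"delta_pos":[0,0,0],"dr":[0,0,0]},{"delta_pos":[0,0,0],"dr":[0,0,0]},{"delta_pos":[0,0,0],"dr":[0,0,0]},{"delta_pos":[0,0,0],"dr":[0,0,0]},{"delta_pos":[0,0,0],"dr":[0,0,0]}]' 1 20
python3 - <<'E'
from h import *
for i in range(3):
    p,K,W=cap('scene');h=cv2.cvtColor(p,cv2.COLOR_RGB2HSV);m=cv2.inRange(h,(22,110,60),(36,255,255));m[:120]=0;m[260:]=0;m[:,:240]=0;m[:,350:]=0
    v,u=np.nonzero(m);print(len(u),u.mean().round(2),v.mean().round(2),u.min(),u.max(),v.min(),v.max())
s=np.load('scene0.npz')['p'];d=np.abs(p.astype(int)-s).sum(2)
print('float/cap change',d[145:165,296:325].mean(),d[225:242,203:246].mean(),d[225:250,247:270].mean())
q,K,W=cap('top');q0=np.load('top0.npz')['p']
for nm,im in(('0',q0),('now',q)):
    h=cv2.cvtColor(im,cv2.COLOR_RGB2HSV);m=cv2.inRange(h,(0,90,120),(16,255,255));z=np.zeros_like(m);cv2.circle(z,(336,190),26,255,-1);m&=z
    for c in cv2.findContours(m,cv2.RETR_EXTERNAL,cv2.CHAIN_APPROX_NONE)[0]:
        if cv2.contourArea(c)>10:
            M=cv2.moments(c);a,b=M['m10']/M['m00'],M['m01']/M['m00'];print(nm,round(a,1),round(b,1),cv2.contourArea(c),onz(K,W,a,b,.03)[:2].round(3),im[int(b),int(a)])
E
```

```text
t: 32.85
tool_pos: [0.6369, 0.0683, 0.3524]
ee_rot: [0.998, -0.065, -0.0, -0.0]
contact_force: [-1.2, 0.6, -0.2]
finger_gap: 0.996
gripper_force: 0.0
t: 33.85
tool_pos: [0.6369, 0.0683, 0.3525]
ee_rot: [0.998, -0.065, 0.0, -0.0]
contact_force: [-0.7, 0.1, -0.2]
finger_gap: 1.001
gripper_force: 0.0
263 302.63 197.58 295 312 178 225
260 302.7 197.36 295 312 178 224
263 302.63 197.58 295 312 178 225
float/cap change 65.91206896551724 8.103967168262654 9.189565217391305
0 339.0 203.2 31.5 [ 0.421 -0.258] [196 108  64]
0 324.2 201.3 28.5 [ 0.427 -0.203] [197 128  65]
0 346.1 191.9 27.5 [ 0.464 -0.285] [192 122  63]
0 320.9 188.3 30.5 [ 0.475 -0.19 ] [204 112  65]
0 341.9 179.7 27.5 [ 0.51  -0.269] [206 111  66]
0 328.1 177.8 30.0 [ 0.516 -0.216] [195 125  64]
now 327.1 205.0 142.5 [ 0.413 -0.214] [ 28  88 182]
now 340.7 193.9 31.0 [ 0.456 -0.265] [201 111  67]
```

```bash
python3 -c "
from plant import bot
print(bot.hand_in())"
```

```text
the job is handed in; nothing more can be done
None
```

The job is handed in at about 34 s. The paddle hangs still by its eye on the red peg and all six pellets are in the tub, five moved over about 50 mm and one about 30 mm. Float and cap checks showed no movement for one float and the cap; the other float's check was inconclusive, probably because the gripper blocked the view, but the arm never worked near it.

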